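Change the vial racks in a chromatograph's rack feeder

ROBOT

A 6-joint arm with a two-finger parallel gripper is mounted at the origin on the work surface. World frame = base frame: x ahead of the robot, y to its left, z up, the work surface at z = 0. Lengths are in m, angles in rad, forces in N, time in s.
With the tool pointing down it reaches from about 0.35 to 0.975 m from the base axis. Payload 4.9 kg.
Tool frame: the origin (TCP) lies at the very end of the fingers, on their centre line; the grasp point (between the pads) lies 19 mm behind it; x points along the fingers, y is the direction in which the jaws open and shut, and the axes are right-handed (so a half turn about x gives the same grasp; the last joint's range is limited). The gripper opens to 85 mm and grips with 20 to 120 N. Pads are 22 mm wide; open, the fingers measure 114 mm over their backs; the gripper's body (76 mm by 85 mm) begins 54 mm behind the grasp point. The pads swing forward as they close: fully open they stand 13 mm farther back than shut.
Start: joints at [1.109, 0.053, 1.613, -0, 1.476, -0.119], TCP at [0.21, 0.589, 0.231] pointing down, gripper open.
Joint ranges: [-3.01, 3.01], [-1.01, 2.22], [0.06, 2.58], [-1.02, 4.17], [0.09, 2.62], [-3.14, 3.14]. Speed limits (rad/s): [2.57, 2.57, 3.14, 3.14, 3.14, 3.14].

INTERFACE

Orientations are given as a unit quaternion [w, x, y, z].
In Python, from plant import manip gives the robot as it stands.
- The arm moves only by the tool play_rows, never from a script. Its argument "plan" is a list of rows, each a list of 5 numbers: the shift along the tool's x, y, z in mm, then the turn about the tool's x in rad, then the closure, from -1 (fully open) to 1 (shut). A call has 1 to 8 rows; each row is the pose to reach, as a shift and turn from the pose commanded when the call began, along the tool's axes at that moment; what a row does not reach only later rows make up. A row lasts 1/8 s, in which the tool goes at most 62.5 mm and 10.7 degrees, less where a joint would pass 70% of its speed; a pose out of reach is approached as far as the arm can. A call with a gripper value outside its range is refused whole. The fingers move at their own pace and stop on an object; the grip force is fixed at half the most. Time passes only in rows, so rows that repeat a pose let the fingers close. It gives the time, the measured TCP pose, the force and the opening at its end, in the units of the state.
- manip.state(): the state, without advancing time (a new reading comes with each control period).
- manip.grab_frame(name): name is "side" or "top" or "wrist"; returns a dict with "img" (420x560x3 uint8, red, green, blue), "range_z" (420x560 float32, m along the optical axis (not along the pixel's ray), 0 where there is no reading), "fx", "fy", "cx", "cy" (pixels), "origin" and "rotation" of the camera in the world. Camera axes: x right, y up, looking along -z (the intrinsics and any distortion apply to the point x, -y, -z); pixel columns grow to the right and rows downward; lengths in m; the calibration is good to about 2 mm. The wrist camera is an equidistant fisheye: a pixel r from the principal point sees the ray r / f radians off the axis. A picture is of the moment at which its call begins.
- manip.job_done(): hands the job in, once; it reports no verdict.
The state is a dict: "time": time; "joint_pos": joint angles; "joint_vel": joint speeds; "joint_efforts": joint torques, N m; "tool_pos": TCP position; "tool_rot": TCP orientation; "contact_force": force on the tool from outside, world axes, zero at the start; "ft_torque": the same for the moment, N m; "gripper_width": opening from 0.0 (shut) to 1.0 (fully open).
Only numpy, scipy, OpenCV 4.12 (cv2) and the standard library are available. Lean on these libraries where they do the work, as an engineer would, in place of code of your own. Each camera call takes 0.05 s, during which the arm holds its last target. There are 200 camera calls.

TASK

Swing the feeder's hatch up, over and gently down onto its rear stop, then take out the used racks (black with red caps) and stand them in the orange return tray, and seat every fresh rack (white with blue caps) flat and square in a pocket of its own. When all that is done, swing the hatch back and lower it gently until it is fully closed; never let it slam, keep the racks upright, and leave the other things on the bench where they are.

Things in the scene. Friction and masses are not known exactly. Their poses are not given: they have to be found in the camera images.
- feeder: Rack feeder, fixed: white base 246 (x) x 135 (y) x 40 mm high, three pockets in a row along x between two end cheeks (x = +-115 mm, 106 mm high), grey/blue hinged hatch on top. Origin: on the bench below the middle of the hinge; x along the hinge. Pockets lie on the -y side; the hatch folds back over the +y side onto two stop posts (y = 68 mm, 127 mm high). Open at the front (-y).
- pocket1 (a point): Centre of the floor of one of the three pockets, 40 mm above the bench; axes as the feeder's. Pocket 53 (x) x 85 (y) mm, flat floor, walls 12 mm high; a rack fits with its x along the feeder's x, 2.5 mm free each side, and is seated when its underside is on this floor. Pockets are 62 mm apart.
- pocket2 (a point): Centre of the floor of one of the three pockets, 40 mm above the bench; axes as the feeder's. Pocket 53 (x) x 85 (y) mm, flat floor, walls 12 mm high; a rack fits with its x along the feeder's x, 2.5 mm free each side, and is seated when its underside is on this floor. Pockets are 62 mm apart.
- pocket3 (a point): Centre of the floor of one of the three pockets, 40 mm above the bench; axes as the feeder's. Pocket 53 (x) x 85 (y) mm, flat floor, walls 12 mm high; a rack fits with its x along the feeder's x, 2.5 mm free each side, and is seated when its underside is on this floor. Pockets are 62 mm apart.
- hatch (a joint): Hatch angle, rad: 0 closed (level over the pockets), 1.57 upright, 2.85 open, folded past vertical on its stop posts. Plate 236 x 113 x 6 mm, 7 to 120 mm from the hinge, 0.4 kg; lightly damped, stays nowhere between: let go, it drops to one end at about 2 rad/s, a slam (from 1 degree it is harmless). Closed, its underside is 8 mm above a seated rack; an unseated rack blocks it.
- hatch_hinge (a point): Middle of the hinge axis, 113 mm above the bench; axes as the feeder's (hinge along x).
- hatch_bar (a point): Middle of the hatch's yellow round grip bar: 12 mm thick, parallel to the hinge, 165 mm from it in the plane of the hatch, free for 110 mm of its length, 39 mm gap to the plate's edge. Closed it is on the feeder's -y side, 113 mm above the bench; open on the +y side, 160 mm up. It can be pinched from straight above at any hatch angle and turns in the grip as the hatch swings.
- fresh1: Fresh vial rack: white deck and rib, blue caps; starts on the bench. Two or three are present (otherwise None). Deck 48 (x) x 80 (y) x 22 mm high, with a rib along x, 40 x 14 (y) mm, rising from its middle to 62 mm: pinch the rib across y with the fingertips above 29 mm (cap tops). About 0.14 kg. Origin: centre of underside. Same after a half turn.
- fresh2: Fresh vial rack: white deck and rib, blue caps; starts on the bench. Two or three are present (otherwise None). Deck 48 (x) x 80 (y) x 22 mm high, with a rib along x, 40 x 14 (y) mm, rising from its middle to 62 mm: pinch the rib across y with the fingertips above 29 mm (cap tops). About 0.14 kg. Origin: centre of underside. Same after a half turn.
- fresh3: Fresh vial rack: white deck and rib, blue caps; starts on the bench. Two or three are present (otherwise None). Deck 48 (x) x 80 (y) x 22 mm high, with a rib along x, 40 x 14 (y) mm, rising from its middle to 62 mm: pinch the rib across y with the fingertips above 29 mm (cap tops). About 0.14 kg. Origin: centre of underside. Same after a half turn.
- used1: Used vial rack: black deck and rib, red caps; starts seated in a pocket. One or two are present (otherwise None). Deck 48 (x) x 80 (y) x 22 mm high, with a rib along x, 40 x 14 (y) mm, rising from its middle to 62 mm: pinch the rib across y with the fingertips above 29 mm (cap tops). About 0.14 kg. Origin: centre of underside. Same after a half turn.
- used2: Used vial rack: black deck and rib, red caps; starts seated in a pocket. One or two are present (otherwise None). Deck 48 (x) x 80 (y) x 22 mm high, with a rib along x, 40 x 14 (y) mm, rising from its middle to 62 mm: pinch the rib across y with the fingertips above 29 mm (cap tops). About 0.14 kg. Origin: centre of underside. Same after a half turn.
- used3: Used vial rack: black deck and rib, red caps; starts seated in a pocket. One or two are present (otherwise None). Deck 48 (x) x 80 (y) x 22 mm high, with a rib along x, 40 x 14 (y) mm, rising from its middle to 62 mm: pinch the rib across y with the fingertips above 29 mm (cap tops). About 0.14 kg. Origin: centre of underside. Same after a half turn.
- return_tray: Orange return tray, fixed on the bench, 200 (x) x 130 (y) mm outside, walls 4 mm thick and 18 mm high, floor 4 mm thick; holds two racks side by side along its x. Origin: centre of its underside.
- cap_tin: Bystander: small aluminium cap tin, 40 mm across, 26 mm high, standing among the fresh racks. Origin at its underside.
- amber_bottle: Bystander: amber bottle, 56 mm across, 120 mm high. Origin at its underside.
- clear_jar: Bystander: clear jar, 60 mm across, 80 mm high. Origin at its underside.
- mouse: Bystander: black computer mouse, 100 x 60 x 30 mm. Origin at its underside.
- tip_box: Bystander: green pipette tip box, 80 x 110 x 50 mm. Origin at its underside.
- spanner: Bystander: steel spanner lying flat, 140 mm long. Origin under it.
- beaker: Bystander: glass beaker, 66 mm across, 80 mm high. Origin at its underside.

How it is judged:
On the way, in this order (a step that is already met when the one before it is completed fails the run):
1. the hatch lies open on its stop, at rest (value of joint hatch above 2.78 rad and velocity of joint hatch between -0.1 and 0.1 rad/s), for 0.3 s.
2. with the hatch open, every used rack stands in the return tray and every fresh rack is seated in a pocket (value of joint hatch above 2.7 rad and angle between each of fresh1, fresh2, fresh3's own z axis and vertical below 0.04 rad and linear speed of each of fresh1, fresh2, fresh3, used1, used2, used3 below 0.02 m/s and ((horizontal distance between fresh1 and pocket1 below 0.0055 m and z of fresh1 in the frame of pocket1 between -0.003 and 0.003 m and angle between the x axis of fresh1 and the x axis of feeder, either way round below 0.09 rad) or (horizontal distance between fresh1 and pocket2 below 0.0055 m and z of fresh1 in the frame of pocket2 between -0.003 and 0.003 m and angle between the x axis of fresh1 and the x axis of feeder, either way round below 0.09 rad) or (horizontal distance between fresh1 and pocket3 below 0.0055 m and z of fresh1 in the frame of pocket3 between -0.003 and 0.003 m and angle between the x axis of fresh1 and the x axis of feeder, either way round below 0.09 rad)) and ((horizontal distance between fresh2 and pocket1 below 0.0055 m and z of fresh2 in the frame of pocket1 between -0.003 and 0.003 m and angle between the x axis of fresh2 and the x axis of feeder, either way round below 0.09 rad) or (horizontal distance between fresh2 and pocket2 below 0.0055 m and z of fresh2 in the frame of pocket2 between -0.003 and 0.003 m and angle between the x axis of fresh2 and the x axis of feeder, either way round below 0.09 rad) or (horizontal distance between fresh2 and pocket3 below 0.0055 m and z of fresh2 in the frame of pocket3 between -0.003 and 0.003 m and angle between the x axis of fresh2 and the x axis of feeder, either way round below 0.09 rad)) and ((horizontal distance between fresh3 and pocket1 below 0.0055 m and z of fresh3 in the frame of pocket1 between -0.003 and 0.003 m and angle between the x axis of fresh3 and the x axis of feeder, either way round below 0.09 rad) or (horizontal distance between fresh3 and pocket2 below 0.0055 m and z of fresh3 in the frame of pocket2 between -0.003 and 0.003 m and angle between the x axis of fresh3 and the x axis of feeder, either way round below 0.09 rad) or (horizontal distance between fresh3 and pocket3 below 0.0055 m and z of fresh3 in the frame of pocket3 between -0.003 and 0.003 m and angle between the x axis of fresh3 and the x axis of feeder, either way round below 0.09 rad)) and angle between each of used1, used2, used3's own z axis and vertical below 0.05 rad and x of used1 in the frame of return_tray between -0.085 and 0.085 m and y of used1 in the frame of return_tray between -0.05 and 0.05 m and z of each of used1, used2, used3 in the frame of return_tray below 0.008 m and x of used2 in the frame of return_tray between -0.085 and 0.085 m and y of used2 in the frame of return_tray between -0.05 and 0.05 m and x of used3 in the frame of return_tray between -0.085 and 0.085 m and y of used3 in the frame of return_tray between -0.05 and 0.05 m), for 0.2 s.
3. the hatch is closed (value of joint hatch below 0.05 rad and velocity of joint hatch between -0.1 and 0.1 rad/s), for 0.2 s.
At the end, for the whole second after the job is handed in: Hatch closed (below 0.05 rad) and at rest; every fresh rack seated in a pocket (centre within 5.5 mm, underside within 3 mm of the floor, tilt below 0.04 rad, square within 0.09 rad); every used rack standing flat on the floor of the return tray (tilt below 0.05 rad); all at rest (all of step 3 and angle between each of fresh1, fresh2, fresh3's own z axis and vertical below 0.04 rad and linear speed of each of fresh1, fresh2, fresh3, used1, used2, used3 below 0.02 m/s and ((horizontal distance between fresh1 and pocket1 below 0.0055 m and z of fresh1 in the frame of pocket1 between -0.003 and 0.003 m and angle between the x axis of fresh1 and the x axis of feeder, either way round below 0.09 rad) or (horizontal distance between fresh1 and pocket2 below 0.0055 m and z of fresh1 in the frame of pocket2 between -0.003 and 0.003 m and angle between the x axis of fresh1 and the x axis of feeder, either way round below 0.09 rad) or (horizontal distance between fresh1 and pocket3 below 0.0055 m and z of fresh1 in the frame of pocket3 between -0.003 and 0.003 m and angle between the x axis of fresh1 and the x axis of feeder, either way round below 0.09 rad)) and ((horizontal distance between fresh2 and pocket1 below 0.0055 m and z of fresh2 in the frame of pocket1 between -0.003 and 0.003 m and angle between the x axis of fresh2 and the x axis of feeder, either way round below 0.09 rad) or (horizontal distance between fresh2 and pocket2 below 0.0055 m and z of fresh2 in the frame of pocket2 between -0.003 and 0.003 m and angle between the x axis of fresh2 and the x axis of feeder, either way round below 0.09 rad) or (horizontal distance between fresh2 and pocket3 below 0.0055 m and z of fresh2 in the frame of pocket3 between -0.003 and 0.003 m and angle between the x axis of fresh2 and the x axis of feeder, either way round below 0.09 rad)) and ((horizontal distance between fresh3 and pocket1 below 0.0055 m and z of fresh3 in the frame of pocket1 between -0.003 and 0.003 m and angle between the x axis of fresh3 and the x axis of feeder, either way round below 0.09 rad) or (horizontal distance between fresh3 and pocket2 below 0.0055 m and z of fresh3 in the frame of pocket2 between -0.003 and 0.003 m and angle between the x axis of fresh3 and the x axis of feeder, either way round below 0.09 rad) or (horizontal distance between fresh3 and pocket3 below 0.0055 m and z of fresh3 in the frame of pocket3 between -0.003 and 0.003 m and angle between the x axis of fresh3 and the x axis of feeder, either way round below 0.09 rad)) and angle between each of used1, used2, used3's own z axis and vertical below 0.05 rad and x of used1 in the frame of return_tray between -0.085 and 0.085 m and y of used1 in the frame of return_tray between -0.05 and 0.05 m and z of each of used1, used2, used3 in the frame of return_tray below 0.008 m and x of used2 in the frame of return_tray between -0.085 and 0.085 m and y of used2 in the frame of return_tray between -0.05 and 0.05 m and x of used3 in the frame of return_tray between -0.085 and 0.085 m and y of used3 in the frame of return_tray between -0.05 and 0.05 m); the robot touches nothing.
It fails at once if the hatch slams onto its open stop (over 1.5 rad/s in the last 0.25 rad) (value of joint hatch above 2.6 rad and velocity of joint hatch above 1.5 rad/s).
It fails at once if the hatch slams shut (over 1.5 rad/s in the last 0.25 rad) (value of joint hatch below 0.25 rad and velocity of joint hatch below -1.5 rad/s).
It fails at once if a rack is tipped over (more than 1 rad) (angle between any of fresh1, fresh2, fresh3, used1, used2, used3's own z axis and vertical above 1 rad).
It fails at once if another thing on the bench is moved more than 60 mm (distance of any of cap_tin, amber_bottle, clear_jar, mouse, tip_box, spanner, beaker from where it was at the start of the episode above 0.06 m).
Of fresh1, fresh2, fresh3 only 2 to 3 are there at a start; the rules pass over those that are not, and their reading is None.
Of used1, used2, used3 only 1 to 2 are there at a start; the rules pass over those that are not, and their reading is None.
At some moment in a run one of fresh1, fresh2, fresh3 may be knocked a few centimetres aside while the robot is not near it.
It also fails if it takes over 210 s, if anything falls off the work surface, if the arm or the gripper's body presses on something with over 40 N, if the wrist force passes 120 N, or if a joint passes its speed limit or range.

## Working session

There is one attempt and no reset: what is moved stays moved. The work goes in short steps, Python scripts to look and compute and a tool call to move; the robot and the scene stay as the last step left them, time stands still between calls to the robot, and variables do not carry over. Pictures are saved under pics/ and viewed, about 12 in all and at most 16, crops included, and the job is handed in when it is done.

Besides the shell and the picture viewer there is one more tool, called by a JSON object that holds its "fn" and its "kwargs". play_rows: Moves the arm, as the interface text tells. Its arguments: {"type":"object","properties":{"plan":{"type":"array"}},"required":["plan"]}

```bash
ls; mkdir -p pics; cat > h.py <<'E'
import numpy as np, cv2, sys
from plant import manip
def grab(n): return manip.grab_frame(n)
def save(f,name): cv2.imwrite('pics/'+name,cv2.cvtColor(f['img'],cv2.COLOR_RGB2BGR))
def cloud(f):
    h,w=f['range_z'].shape; v,u=np.mgrid[0:h,0:w]; z=f['range_z'].astype(float)
    P=np.stack([(u-f['cx'])/f['fx']*z,-(v-f['cy'])/f['fy']*z,-z],-1)
    return P@np.array(f['rotation']).T+np.array(f['origin'])
def ray(f,u,v,zp):
    d=np.array(f['rotation'])@np.array([(u-f['cx'])/f['fx'],-(v-f['cy'])/f['fy'],-1.]); o=np.array(f['origin'])
    return o+d*(zp-o[2])/d[2]
E
python3 - <<'E'
from h import *
s=manip.state(); print({k:np.round(v,3).tolist() for k,v in s.items()})
for n in('top','side'):
    f=grab(n); save(f,n+'0.png'); np.save(n+'0.npy',f,allow_pickle=True); print(n,f['fx'],f['cx'],f['cy'],np.round(f['origin'],3),np.round(f['rotation'],3).tolist(), [k for k in f])
E
```

```text
pics
{'time': 0.0, 'joint_pos': [1.109, 0.053, 1.614, -0.0, 1.476, -0.119], 'joint_vel': [0.001, 0.001, 0.002, -0.001, 0.002, -0.0], 'joint_efforts': [0.001, -39.37, -37.017, -0.0, 0.007, 0.0], 'tool_pos': [0.21, 0.588, 0.23], 'tool_rot': [0.697, 0.12, 0.697, -0.121], 'contact_force': [0.103, 0.179, -0.649], 'ft_torque': [0.015, 0.017, -0.055], 'gripper_width': 0.996}
top 517.2309997068603 290.3836030150096 209.77818916231513 [0.307 0.078 1.792] [-0.703, -0.052, 0.057, 0.707] ['img', 'range_z', 'fx', 'fy', 'cx', 'cy', 'origin', 'rotation']
side 404.7939941672844 280.062026954749 212.96412709001999 [ 0.288 -0.629  1.038] [0.927, 0.322, -0.057, -0.183] ['img', 'range_z', 'fx', 'fy', 'cx', 'cy', 'origin', 'rotation']
```

```bash
python3 - <<'E'
s=open('h.py').read()
s=s.replace("def grab(n): return manip.grab_frame(n)","""from scipy.spatial.transform import Rotation as Rn
def q2m(q): return Rn.from_quat(np.array(q),scalar_first=True).as_matrix()
def grab(n):
    f=manip.grab_frame(n); f['rotation']=q2m(f['rotation']); return f""")
open('h.py','w').write(s)
from h import *
for n in('top','side'):
    f=np.load(n+'0.npy',allow_pickle=True).item(); f['rotation']=q2m(f['rotation']); np.save(n+'0.npy',f,allow_pickle=True)
    print(np.round(f['rotation'],3).tolist()); P=cloud(f); print(np.median(P[...,2]))
E
```

```text
[[-0.007, 0.988, -0.154], [-1.0, -0.006, 0.008], [0.007, 0.154, 0.988]]
-0.00037760253391483367
[[0.926, 0.303, -0.224], [-0.376, 0.726, -0.576], [-0.012, 0.618, 0.786]]
0.001981808359068249
```

View pics/top0.png

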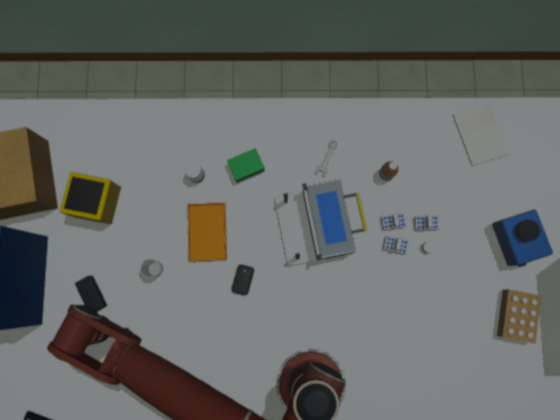

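View pics/side0.png

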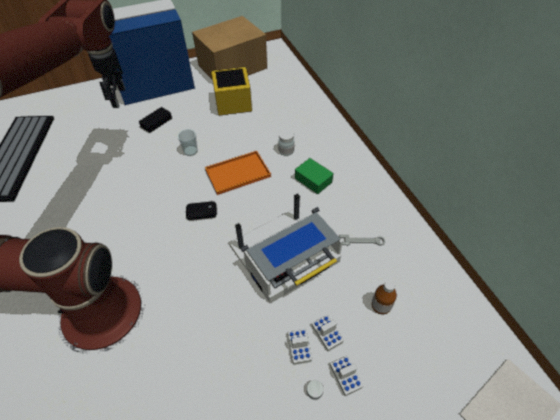

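```bash
cat >> h.py <<'E'
def hsv(f): return cv2.cvtColor(f['img'],cv2.COLOR_RGB2HSV)
def mask(f,lo,hi): return cv2.inRange(hsv(f),np.array(lo),np.array(hi))
def blobs(m,amin=5):
    n,l,s,c=cv2.connectedComponentsWithStats(m); return [(c[i],s[i,4],l==i) for i in range(1,n) if s[i,4]>=amin]
def rect(m,f,z):
    v,u=np.nonzero(m); P=np.array([ray(f,a,b,z)[:2] for a,b in zip(u,v)])*1000
    (c,wh,a)=cv2.minAreaRect(P.astype(np.float32)); return np.round(c,1),np.round(wh,1),round(a,1)
E
python3 - <<'E'
from h import *
for n in('top','side'):
    f=np.load(n+'0.npy',allow_pickle=True).item(); P=cloud(f); print(n)
    for nm,lo,hi,z,am in(('orange',(5,180,120),(17,255,255),.018,200),('blue',(105,130,100),(125,255,255),None,3),('yellow',(20,150,120),(32,255,255),.113,20),('green',(50,100,60),(80,255,255),.05,50)):
        for c,a,m in blobs(mask(f,lo,hi),am):
            zz=z if z else (.029 if a<60 else .116)
            if 230<c[0]<460 or nm in('orange','yellow'): print(nm,np.round(c),a,'depthmed',np.round(np.median(P[m],0)*1000),rect(m,f,zz), np.round(ray(f,*c,zz)*1000))
E
```

```text
top
blue [331. 217.] 1045 depthmed [543. -66. 116.] (array([543.6, -66.5]), array([167. ,  67.6]), 10.8) [543. -67. 116.]
yellow [ 87. 195.] 358 depthmed [623. 723. 121.] (array([621.3, 742.7]), array([132.7, 132.3]), 78.4) [622. 735. 113.]
yellow [361. 211.] 53 depthmed [ 562. -166.  119.] (array([ 563.9, -166.6]), array([122. ,   4.6]), 10.9) [ 563. -167.  113.]
green [245. 164.] 688 depthmed [738. 220.  50.] (array([738.7, 219.6]), array([ 79.1, 105.9]), 23.5) [738. 220.  50.]
side
orange [237. 172.] 1438 depthmed [509. 355.   6.] (array([509.4, 345.8]), array([194.4, 132.1]), 2.4) [507. 344.  18.]
blue [293. 244.] 1278 depthmed [540. -69. 117.] (array([543.8, -67.3]), array([168.1,  67.9]), 10.8) [541. -69. 116.]
blue [326. 318.] 7 depthmed [ 553. -263.   29.] (array([ 553.8, -262.7]), array([5.7, 5.2]), 64.0) [ 553. -262.   29.]
blue [321. 321.] 7 depthmed [ 539. -264.   29.] (array([ 538.1, -265.1]), array([5.7, 5.2]), 64.4) [ 538. -264.   29.]
blue [316. 324.] 6 depthmed [ 523. -265.   27.] (array([ 523.1, -266.4]), array([2.7, 5.3]), 67.6) [ 523. -266.   29.]
blue [318. 327.]
[... 2623 characters left out ...]
epthmed [ 552. -438.   28.] (array([ 552.1, -438.5]), array([4.5, 5.3]), 67.7) [ 552. -438.   29.]
blue [352. 385.] 9 depthmed [ 537. -437.   29.] (array([ 537. , -437.8]), array([6.9, 4.6]), 18.7) [ 537. -438.   29.]
blue [347. 388.] 8 depthmed [ 522. -438.   29.] (array([ 522.6, -438.6]), array([4.5, 5.2]), 67.7) [ 522. -438.   29.]
yellow [231.  83.] 248 depthmed [610. 687. 121.] (array([622.9, 744.3]), array([146.2, 139.1]), 78.8) [617. 720. 113.]
yellow [315. 271.] 161 depthmed [ 561. -170.  119.] (array([ 564. , -166.3]), array([128.7,  10.8]), 11.0) [ 563. -167.  113.]
green [315. 174.] 643 depthmed [741. 204.  51.] (array([732.4, 202.1]), array([101.6, 127. ]), 22.7) [740. 204.  50.]
```

```bash
cat >> h.py <<'E'
def pose():
    s=manip.state(); return np.array(s['tool_pos'])*1000,q2m(s['tool_rot']),s
def yaw(R): return np.degrees(np.arctan2(R[1,1],R[0,1]))   # direction of jaw axis in world
def rel(pts,jaw=None):
    """pts: world mm targets; jaw: world angle deg of jaw axis (mod 180). prints shift rows"""
    p,R,s=pose(); d=0
    if jaw is not None:
        d=(jaw-yaw(R)+90)%180-90
        d=-np.radians(d) if R[2,0]<0 else np.radians(d)
    print('tcp',np.round(p,1),'jaw',round(yaw(R),1),'q6',np.round(s['joint_pos'][5],2),'F',np.round(s['contact_force'],1),'w',round(s['gripper_width'],3),'t',round(s['time'],2))
    for q in pts: print(np.round(R.T@(np.array(q)-p),1).tolist(),'turn',round(d,3))
def orange(f):
    m=mask(f,(3,150,80),(20,255,255)); c=max(blobs(m,100),key=lambda b:b[1]); return rect(c[2],f,.018)
E
python3 - <<'E'
from h import *
p,R,s=pose(); print(np.round(R,3).tolist())
rel([(563,-167,240),(563,-167,150),(563,-167,94)],100.9)
f=np.load('top0.npy',allow_pickle=True).item(); print(hsv(f)[232,207]); print(orange(f))
E
```

```text
[[-0.001, 0.336, 0.942], [-0.002, 0.942, -0.336], [-1.0, -0.002, -0.0]]
tcp [209.8 588.1 230.2] jaw 70.4 q6 -0.12 F [-0.5  0.2 -0.5] w 1.0 t 0.1
[-8.9, -592.5, 586.4] turn -0.533
[81.1, -592.3, 586.5] turn -0.533
[137.1, -592.2, 586.5] turn -0.533
[ 19 226 133]
(array([509.4, 353.9]), array([194.2, 125.5]), 2.5)
```

{"fn": "play_rows", "kwargs": {"plan": [[-20,-592,586,-0.533,0.3],[-20,-592,586,-0.533,0.3],[-20,-592,586,-0.533,0.3],[-20,-592,586,-0.533,0.3],[-20,-592,586,-0.533,0.3],[-20,-592,586,-0.533,0.3],[-20,-592,586,-0.533,0.3],[-20,-592,586,-0.533,0.3]]}}

```text
time: 1.1
tool_pos: [0.4213, 0.1357, 0.2431]
tool_rot: [0.704, -0.067, 0.704, 0.067]
contact_force: [0.6, 0.7, -0.4]
gripper_width: 0.351
```

```bash
python3 - <<'E'
from h import *
rel([(563,-167,190),(563,-167,94)],100.9)
E
```

```text
tcp [421.3 135.7 243.1] jaw 100.9 q6 -1.62 F [ 0.6  0.7 -0.4] w 0.351 t 1.1
[53.1, -324.0, 81.8] turn 0.0
[149.1, -324.0, 81.8] turn 0.0
```

{"fn": "play_rows", "kwargs": {"plan": [[20,-324,82,0,0.3],[20,-324,82,0,0.3],[20,-324,82,0,0.3],[20,-324,82,0,0.3],[20,-324,82,0,0.3],[53,-324,82,0,0.3],[53,-324,82,0,0.3],[53,-324,82,0,0.3]]}}

```text
time: 2.1
tool_pos: [0.5627, -0.1644, 0.1905]
tool_rot: [0.704, -0.067, 0.704, 0.067]
contact_force: [-0.3, -0.4, 0.3]
gripper_width: 0.354
```

```bash
cat >> h.py <<'E'
def wray(f,u,v,zp):
    u=np.atleast_1d(u).astype(float); v=np.atleast_1d(v).astype(float)
    x=(u-f['cx'])/f['fx']; y=(v-f['cy'])/f['fy']; th=np.hypot(x,y); k=np.where(th>1e-9,np.sin(th)/np.maximum(th,1e-9),1)
    d=np.stack([x*k,-y*k,-np.cos(th)],-1)@f['rotation'].T; o=np.array(f['origin'])
    return (o+d*((zp-o[2])/d[:,2])[:,None])*1000
def wrect(f,m,z):
    v,u=np.nonzero(m); P=wray(f,u,v,z)[:,:2]; c,wh,a=cv2.minAreaRect(P.astype(np.float32)); return np.round(c,1),np.round(wh,1),round(a,1)
E
python3 - <<'E'
from h import *
rel([(563,-167,94)],100.9)
f=grab('wrist'); save(f,'w1.png'); np.save('w1.npy',f,allow_pickle=True); print(f['fx'],f['cx'],f['cy'],np.round(f['origin'],3),np.round(f['rotation'],2).tolist())
for c,a,m in blobs(mask(f,(20,120,90),(33,255,255)),100): print(np.round(c),a,wrect(f,m,.113))
for c,a,m in blobs(mask(f,(105,130,60),(125,255,255)),100): print(np.round(c),a,wrect(f,m,.116))
E
```

```text
tcp [ 562.7 -164.4  190.5] jaw 100.9 q6 -2.17 F [-0.3 -0.4  0.3] w 0.354 t 2.1
[96.5, -2.6, -0.2] turn 0.0
325.19226210127806 280.3699266639094 209.3623975192779 [ 0.489 -0.179  0.334] [[-0.19, -0.94, -0.29], [0.98, -0.18, -0.06], [0.0, -0.3, 0.95]]
[277. 212.] 2511 (array([ 566.8, -166.7]), array([132.8,  10.6]), 11.2)
[410. 202.] 16570 (array([545.7, -67.3]), array([170.5,  70. ]), 11.0)
[ 83. 119.] 123 (array([ 514.2, -325.3]), array([ 6.1, 17.5]), 4.7)
[ 83. 133.] 118 (array([ 524.6, -324.7]), array([ 6.3, 16.8]), 1.1)
[ 81. 146.] 119 (array([ 535.4, -324.7]), array([ 6.4, 16.8]), 2.0)
```

View pics/w1.png

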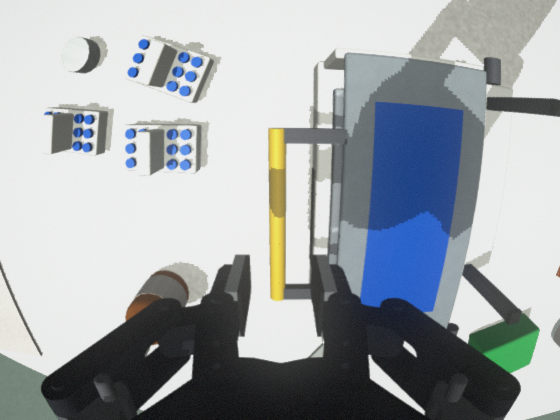

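{"fn": "play_rows", "kwargs": {"plan": [[40,-2.5,0,0,0.3],[80,-2.5,0,0,0.3],[96,-2.5,0,0,0.3],[96,-2.5,0,0,0.3],[96,-2.5,0,0,1],[96,-2.5,0,0,1],[96,-2.5,0,0,1],[96,-2.5,0,0,1]]}}

```text
time: 3.15
tool_pos: [0.5645, -0.1665, 0.0968]
tool_rot: [0.705, -0.067, 0.703, 0.068]
contact_force: [-1.3, 5.2, 2.9]
gripper_width: 0.115
```

```bash
cat >> h.py <<'E'
def arc(t0,t1,n,ang=11.0,zero=None):
    "shift rows of the bar from hatch angle t0 to t1 as local tool (x down,y jaw) mm"
    for t in np.linspace(t0,t1,n+1)[1:]:
        dy=-165*(np.cos(t)-np.cos(t0)); dz=165*(np.sin(t)-np.sin(t0))
        print(round(t,3),[round(-dz,1),round(dy,1)])
E
python3 - <<'E'
from h import *
rel([(563,-167,94)],101)
arc(0,.9,8); arc(.9,1.95,8); arc(1.95,2.7,8); arc(2.7,2.86,8)
E
```

```text
tcp [ 564.5 -166.5   96.8] jaw 100.9 q6 -2.18 F [-1.3  5.2  2.9] w 0.115 t 3.15
[2.8, -0.2, -1.5] turn -0.002
0.112 [np.float64(-18.5), np.float64(1.0)]
0.225 [np.float64(-36.8), np.float64(4.2)]
0.338 [np.float64(-54.6), np.float64(9.3)]
0.45 [np.float64(-71.8), np.float64(16.4)]
0.562 [np.float64(-88.0), np.float64(25.4)]
0.675 [np.float64(-103.1), np.float64(36.2)]
0.788 [np.float64(-116.9), np.float64(48.6)]
0.9 [np.float64(-129.2), np.float64(62.4)]
1.031 [np.float64(-12.3), np.float64(17.8)]
1.162 [np.float64(-22.2), np.float64(37.1)]
1.294 [np.float64(-29.5), np.float64(57.4)]
1.425 [np.float64(-34.0), np.float64(78.6)]
1.556 [np.float64(-35.7), np.float64(100.2)]
1.688 [np.float64(-34.6), np.float64(121.8)]
1.819 [np.float64(-30.7), np.float64(143.1)]
1.95 [np.float64(-24.0), np.float64(163.6)]
2.044 [np.float64(6.4), np.float64(14.1)]
2.138 [np.float64(14.1), np.float64(27.5)]
2.231 [np.float64(23.0), np.float64(40.1)]
2.325 [np.float64(33.0), np.float64(51.9)]
2.419 [np.float64(44.1), np.float64(62.7)]
2.512 [np.float64(56.2), np.float64(72.3)]
2.606 [np.float64(69.1), np.float64(80.8)]
2.7 [np.float64(82.8), np.float64(88.1)]
2.72 [np.float64(3.0), np.float64(1.4)]
2.74 [np.float64(6.0), np.float64(2.7)]
2.76 [np.float64(9.1), np.float64(4.0)]
2.78 [np.float64(12.1), np.float64(5.2)]
2.8 [np.float64(15.2), np.float64(6.3)]
2.82 [np.float64(18.4), np.float64(7.4)]
2.84 [np.float64(21.5), np.float64(8.4)]
2.86 [np.float64(24.7), np.float64(9.3)]
```

{"fn": "play_rows", "kwargs": {"plan": [[-18.5,1,0,0,1],[-37,4,0,0,1],[-54.5,9.5,0,0,1],[-72,16.5,0,0,1],[-88,25.5,0,0,1],[-103,36,0,0,1],[-117,48.5,0,0,1],[-129,62.5,0,0,1]]}}

```text
time: 4.15
tool_pos: [0.5533, -0.1088, 0.2277]
tool_rot: [0.706, -0.07, 0.702, 0.064]
contact_force: [3.1, -6.3, 1.9]
gripper_width: 0.108
```

{"fn": "play_rows", "kwargs": {"plan": [[-12.5,18,0,0,1],[-22,37,0,0,1],[-29.5,57.5,0,0,1],[-34,78.5,0,0,1],[-35.5,100,0,0,1],[-34.5,122,0,0,1],[-30.5,143,0,0,1],[-24,163.5,0,0,1]]}}

```text
time: 5.15
tool_pos: [0.5218, 0.0543, 0.2536]
tool_rot: [0.706, -0.068, 0.701, 0.066]
contact_force: [-0.2, -0.3, 8.2]
gripper_width: 0.111
```

```bash
cat >> h.py <<'E'
def hat(lag=0):
    p,R,s=pose(); u=np.array([-.1908,.9816]); b=p[:2]-np.array([533.,-5.]); y=b@u; z=p[2]+19-113
    print('hatch',round(np.arctan2(z,-y),3),'r',round(np.hypot(y,z),1),'x',round(b@np.array([.9816,.1908]),1))
E
python3 - <<'E'
from h import *
rel([(563,-167,94)],101);hat()
E
```

```text
tcp [521.8  54.3 253.6] jaw 100.9 q6 -1.8 F [-0.2 -0.3  8.2] w 0.111 t 5.15
[160.4, -224.6, -2.4] turn -0.002
hatch 1.932 r 170.7 x 0.4
```

{"fn": "play_rows", "kwargs": {"plan": [[6.5,14,0,0,1],[14,27.5,0,0,1],[23,40,0,0,1],[33,52,0,0,1],[44,62.5,0,0,1],[56,72.5,0,0,1],[69,81,0,0,1],[83,88,0,0,1]]}}

```text
time: 6.15
tool_pos: [0.5048, 0.1422, 0.1655]
tool_rot: [0.705, -0.067, 0.703, 0.068]
contact_force: [0.7, 5.9, 6.1]
gripper_width: 0.112
```

{"fn": "play_rows", "kwargs": {"plan": [[3,1.5,0,0,1],[6,2.5,0,0,1],[9,4,0,0,1],[12,5,0,0,1],[15,6.5,0,0,1],[18.5,7.5,0,0,1],[21.5,8.5,0,0,1],[23.5,9,0,0,1]]}}

```text
time: 7.15
tool_pos: [0.5032, 0.1505, 0.1424]
tool_rot: [0.705, -0.067, 0.703, 0.068]
contact_force: [-3.4, 4.0, 12.3]
gripper_width: 0.109
```

```bash
python3 - <<'E'
from h import *
rel([(563,-167,94)],101);hat()
E
```

```text
tcp [503.2 150.5 142.4] jaw 100.9 q6 -1.61 F [-3.4  4.  12.3] w 0.109 t 7.15
[48.2, -323.2, -1.6] turn -0.001
hatch 2.845 r 165.6 x 0.4
```

{"fn": "play_rows", "kwargs": {"plan": [[1,0,0,0,1],[1,0,0,0,0.3],[1,0,0,0,0.3],[1,0,0,0,0.3],[-40,0,0,0,0.3],[-100,0,0,0,0.3],[-125,0,0,0,0.3],[-130,-100,0,0,0.3]]}}

```text
time: 8.15
tool_pos: [0.5152, 0.0901, 0.2722]
tool_rot: [0.706, -0.069, 0.702, 0.069]
contact_force: [1.3, -0.4, -0.7]
gripper_width: 0.347
```

{"fn": "play_rows", "kwargs": {"plan": [[0,-62,0,0,0],[0,-120,0,0,0],[0,-120,0,0,0],[0,-120,0,0,0],[0,-120,0,0,0]]}}

```text
time: 8.78
tool_pos: [0.5366, -0.0284, 0.2687]
tool_rot: [0.704, -0.068, 0.704, 0.068]
contact_force: [0.2, -0.4, -0.3]
gripper_width: 0.497
```

```bash
python3 - <<'E'
from h import *
rel([(545,-68,200)],101)
f=grab('wrist'); save(f,'w2.png'); np.save('w2.npy',f,allow_pickle=True)
h=hsv(f); red=cv2.inRange(h,np.array((0,130,60)),np.array((8,255,255)))|cv2.inRange(h,np.array((172,130,60)),np.array((180,255,255)))
for c,a,m in blobs(red,15): print(np.round(c),a,np.round(wray(f,*c,.069)[0,:2],1))
E
```

```text
tcp [536.6 -28.4 268.7] jaw 101.0 q6 -1.95 F [ 0.2 -0.4 -0.3] w 0.497 t 8.78
[68.7, -40.5, 0.7] turn -0.0
[270. 110.] 86 [464.  -53.9]
[214. 112.] 84 [ 475.7 -112.3]
[226. 111.] 76 [473.1 -98.9]
[257. 110.] 84 [466.8 -67.2]
[214. 125.] 79 [ 490.3 -109.2]
[226. 125.] 72 [487.6 -96.2]
[257. 124.] 88 [481.5 -64.5]
[270. 124.] 79 [478.7 -50.6]
[215. 139.] 78 [ 504.9 -106.3]
[227. 139.] 66 [502.4 -93.3]
[257. 138.] 80 [496.1 -61.5]
[270. 138.] 79 [493.3 -47.9]
```

View pics/w2.png

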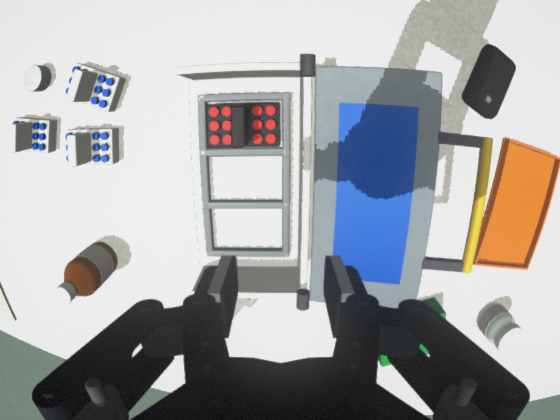

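```bash
python3 - <<'E'
from h import *
f=np.load('w2.npy',allow_pickle=True).item(); h=hsv(f)
print(h[150,205:212:3].tolist(),h[178,200:215:2].tolist(),h[205,240].tolist(),h[190,286:300:2].tolist())
roi=np.zeros(h.shape[:2],np.uint8); roi[85:265,188:298]=255
g=cv2.inRange(h[...,2],60,150)&roi
b=max(blobs(g,200),key=lambda b:b[1]); print(b[0],b[1],wrect(f,b[2],.052)); v,u=np.nonzero(b[2]); print(u.min(),u.max(),v.min(),v.max())
w=cv2.inRange(h[...,2],185,255)&roi
for c,a,m in blobs(w,800): print('white',np.round(c),a,'z52',wrect(f,m,.052),'z40',wrect(f,m,.040))
E
```

```text
[[90, 9, 171], [94, 11, 166], [94, 12, 170]] [[90, 2, 227], [98, 12, 176], [94, 12, 173], [94, 11, 160], [75, 10, 102], [37, 13, 175], [39, 13, 197], [60, 1, 236]] [90, 10, 179] [[99, 11, 169], [96, 8, 158], [45, 9, 168], [30, 1, 233], [90, 1, 238], [90, 1, 238], [60, 1, 226]]
[241.41138141 126.21025195] 2302 (array([485.6, -80.8]), array([54.4, 87.4]), 9.8)
204 282 101 149
white [233. 177.] 5096 z52 (array([548.6, -72.8]), array([218.1, 137.6]), 9.3) z40 (array([551.5, -73.8]), array([225.4, 142.2]), 9.3)
white [246. 177.] 3046 z52 (array([543.5, -68. ]), array([48.9, 81.4]), 10.8) z40 (array([546.2, -68.9]), array([50.6, 84.1]), 10.8)
white [247. 227.] 2664 z52 (array([603.2, -56.5]), array([48.6, 81.5]), 11.1) z40 (array([607.9, -57. ]), array([50.3, 84.2]), 11.1)
```

```bash
python3 - <<'E'
from h import *
rel([(484.4,-80.3,150),(484.4,-80.3,74)],101)
E
```

```text
tcp [536.6 -28.3 268.8] jaw 101.0 q6 -1.95 F [ 0.2  0.3 -0.1] w 0.5 t 8.82
[118.8, -41.1, -61.2] turn 0.0
[194.8, -41.1, -61.2] turn 0.0
```

{"fn": "play_rows", "kwargs": {"plan": [[40,-30,-45,0,0],[95,-41,-61,0,0],[140,-41,-61,0,0],[180,-41,-61,0,0],[195,-41,-61,0,0],[195,-41,-61,0,1],[195,-41,-61,0,1],[195,-41,-61,0,1]]}}

```text
time: 9.82
tool_pos: [0.4859, -0.0816, 0.0757]
tool_rot: [0.705, -0.068, 0.703, 0.067]
contact_force: [0.2, 0.3, 1.3]
gripper_width: 0.155
```

```bash
python3 - <<'E'
from h import *
rel([(484.4,-80.3,200),(467,352,200),(467,352,42)],92.5)
E
```

```text
tcp [485.9 -81.6  75.7] jaw 100.9 q6 -2.08 F [0.2 0.3 1.3] w 0.155 t 9.82
[-124.3, 1.3, -0.9] turn 0.147
[-124.8, 429.1, 63.9] turn 0.147
[33.2, 429.4, 63.4] turn 0.147
```

{"fn": "play_rows", "kwargs": {"plan": [[-50,0,0,0,1],[-110,0,0,0,1],[-165,0,0,0,1],[-165,60,15,0,1],[-165,120,30,0.05,1],[-165,180,45,0.1,1],[-165,240,60,0.147,1],[-165,300,75,0.147,1]]}}

```text
time: 10.82
tool_pos: [0.5016, 0.2296, 0.2401]
tool_rot: [0.708, -0.015, 0.706, 0.015]
contact_force: [0.7, -0.7, -1.7]
gripper_width: 0.148
```

```bash
python3 - <<'E'
from h import *
rel([(509,351,100),(509,351,40)],92.5)
E
```

```text
tcp [501.6 229.6 240.1] jaw 92.5 q6 -1.32 F [ 0.7 -0.7 -1.7] w 0.148 t 10.82
[140.2, 120.9, 12.2] turn -0.001
[200.2, 120.9, 12.1] turn -0.001
```

{"fn": "play_rows", "kwargs": {"plan": [[0,60,6,0,1],[20,118,12,0,1],[80,118,12,0,1],[140,118,12,0,1],[180,118,12,0,1],[195,118,12,0,1],[199,118,12,0,1],[199,118,12,0,1]]}}

```text
time: 11.82
tool_pos: [0.51, 0.3466, 0.0422]
tool_rot: [0.708, -0.015, 0.706, 0.016]
contact_force: [-0.0, 0.6, -0.9]
gripper_width: 0.154
```

```bash
python3 - <<'E'
from h import *
rel([(509,351,40)],92.5)
E
```

```text
tcp [510.  346.6  42.2] jaw 92.5 q6 -1.14 F [-0.   0.6 -0.9] w 0.154 t 11.82
[2.2, 4.4, -0.8] turn -0.001
```

{"fn": "play_rows", "kwargs": {"plan": [[1.5,3,0,0,1],[2.5,3,0,0,1],[2.5,3,0,0,0.2],[2.5,3,0,0,0],[2.5,3,0,0,0],[-50,3,0,0,0],[-110,3,0,0,0],[-170,3,0,0,0]]}}

```text
time: 12.82
tool_pos: [0.5079, 0.3486, 0.2112]
tool_rot: [0.707, -0.015, 0.707, 0.015]
contact_force: [1.4, 0.9, 0.1]
gripper_width: 0.502
```

```bash
cat >> h.py <<'E'
def racks(f,wr=False,lo=(105,110,60),amin=3,amax=400):
    "rack centres and yaw from blue caps: cluster the cap points, fit their rect"
    P=[]
    for c,a,m in blobs(mask(f,lo,(128,255,255)),amin):
        if a>amax: continue
        q=wray(f,*c,.029)[0,:2] if wr else ray(f,*c,.029)[:2]*1000
        P.append(q)
    P=np.array(P); from scipy.cluster.hierarchy import fcluster,linkage
    l=fcluster(linkage(P,'single'),36,'distance'); out=[]
    for k in set(l):
        Q=P[l==k]
        if len(Q)<5: continue
        (c,wh,a)=cv2.minAreaRect(Q.astype(np.float32)); 
        if wh[0]>wh[1]: a+=90
        a=(a+90)%180-90
        print(len(Q),'ctr',np.round(c,1),'wh',np.round(wh,1),'yaw',round(a,1))
E
python3 - <<'E'
from h import *
rel([(538,-408,230)],91)
f=grab('wrist'); save(f,'w3.png')
f=grab('side'); np.save('side1.npy',f,allow_pickle=True); racks(f)
E
```

```text
tcp [507.9 348.6 211.2] jaw 92.5 q6 -1.13 F [1.4 0.9 0.1] w 0.502 t 12.82
[-18.5, -757.2, -2.6] turn 0.026
12 ctr [ 536.8 -408. ] wh [30.9 60.6] yaw 0.1
6 ctr [ 455.7 -322.3] wh [14.  29.8] yaw 77.0
10 ctr [ 541.7 -294.3] wh [30.7 60.4] yaw 7.3
```

View pics/w3.png

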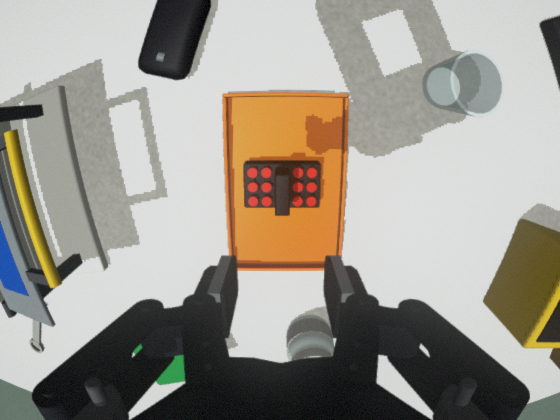

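```bash
python3 - <<'E'
from h import *
rel([(541,-294,210)],97.3)
E
```

```text
tcp [512.2 351.  219.9] jaw 92.5 q6 -1.13 F [0.8 0.9 1. ] w 0.501 t 12.93
[5.6, -645.7, 0.7] turn -0.084
```

{"fn": "play_rows", "kwargs": {"plan": [[-15,-60,0,0,0],[-15,-125,0,0,0],[-15,-190,0,-0.084,0],[-15,-250,0,-0.084,0],[-15,-310,0,-0.084,0],[-15,-370,0,-0.084,0],[-15,-435,0,-0.084,0],[-15,-500,0,-0.084,0]]}}

```text
time: 13.92
tool_pos: [0.5292, -0.1476, 0.2244]
tool_rot: [0.706, -0.045, 0.706, 0.045]
contact_force: [0.7, -0.5, 0.8]
gripper_width: 0.5
```

{"fn": "play_rows", "kwargs": {"plan": [[10,-60,10,0,0],[20,-125,12,0,0],[20,-146,12,0,0],[20,-146,12,0,0],[20,-146,12,0,0]]}}

```text
time: 14.55
tool_pos: [0.5602, -0.2877, 0.205]
tool_rot: [0.706, -0.045, 0.706, 0.046]
contact_force: [0.8, -0.6, 0.4]
gripper_width: 0.499
```

```bash
python3 - <<'E'
from h import *
f=grab('wrist'); save(f,'w4.png'); np.save('w4.npy',f,allow_pickle=True); racks(f,True,amin=15)
rel([(541,-294,100),(541,-294,34)],97.3)
E
```

```text
10 ctr [ 537.6 -406.9] wh [32.6 59.9] yaw 0.5
12 ctr [ 544.3 -293.3] wh [30.2 59.7] yaw 6.9
12 ctr [ 463.1 -299.1] wh [59.8 29.9] yaw -12.7
tcp [ 560.3 -287.5  205.2] jaw 97.4 q6 -2.29 F [-0.1 -0.5  0.5] w 0.504 t 14.6
[105.2, -4.0, -20.0] turn 0.001
[171.2, -4.1, -20.0] turn 0.001
```

{"fn": "play_rows", "kwargs": {"plan": [[60,-4,-17,0,0],[115,-5,-17,0,0],[155,-5,-17,0,0],[171,-5,-17,0,0],[171,-5,-17,0,0],[171,-5,-17,0,1],[171,-5,-17,0,1],[171,-5,-17,0,1]]}}

```text
time: 15.6
tool_pos: [0.5458, -0.2972, 0.0368]
tool_rot: [0.707, -0.046, 0.704, 0.044]
contact_force: [0.2, 0.8, 7.0]
gripper_width: 0.15
```

```bash
python3 - <<'E'
from h import *
rel([(607,-57,200),(607,-57,76)],101)
E
```

```text
tcp [ 545.8 -297.2   36.8] jaw 97.3 q6 -2.32 F [0.2 0.8 7. ] w 0.15 t 15.6
[-163.5, 230.0, 91.8] turn -0.065
[-39.5, 230.4, 91.3] turn -0.065
```

{"fn": "play_rows", "kwargs": {"plan": [[-50,0,0,0,1],[-110,0,20,0,1],[-155,40,40,-0.03,1],[-160,100,60,-0.065,1],[-160,160,80,-0.065,1],[-150,215,91,-0.065,1],[-130,230,91,-0.065,1],[-115,230,91,-0.065,1]]}}

```text
time: 16.6
tool_pos: [0.6042, -0.0558, 0.1473]
tool_rot: [0.703, -0.068, 0.704, 0.068]
contact_force: [-0.5, -0.2, -1.4]
gripper_width: 0.15
```

{"fn": "play_rows", "kwargs": {"plan": [[0,0,0,0,1],[0,0,0,0,1]]}}

```text
time: 16.85
tool_pos: [0.6052, -0.058, 0.1492]
tool_rot: [0.704, -0.067, 0.704, 0.067]
contact_force: [0.1, -0.5, -1.1]
gripper_width: 0.151
```

```bash
cat >> h.py <<'E'
def held(f,drop):
    p,R,s=pose(); z=(p[2]-drop+29)/1000; Q=[]
    for c,a,m in blobs(mask(f,(105,110,60),(128,255,255)),15):
        if a<600:
            q=wray(f,*c,z)[0,:2]
            if np.hypot(*(q-p[:2]))<50: Q.append(q)
    Q=np.array(Q); c,wh,a=cv2.minAreaRect(Q.astype(np.float32)); print(len(Q),'held ctr',np.round(c,1),np.round(wh,1),round(a,1),'minus tcp in feeder axes',np.round(np.array([[.9816,.1908],[-.1908,.9816]])@(np.array(c)-p[:2]),1))
E
python3 - <<'E'
from h import *
f=grab('wrist'); save(f,'w5.png'); np.save('w5.npy',f,allow_pickle=True); held(f,36.8)
rel([(606,-57,110),(606,-57,76.8)],101)
E
```

```text
10 held ctr [603.6 -58.8] [29.5 59.4] 11.4 minus tcp in feeder axes [-2.  -0.5]
tcp [605.5 -57.9 149.7] jaw 100.9 q6 -1.98 F [ 0.1 -0.4 -1.4] w 0.15 t 16.9
[39.7, 0.8, 0.6] turn -0.002
[72.9, 0.9, 0.6] turn -0.002
```

View pics/w5.png

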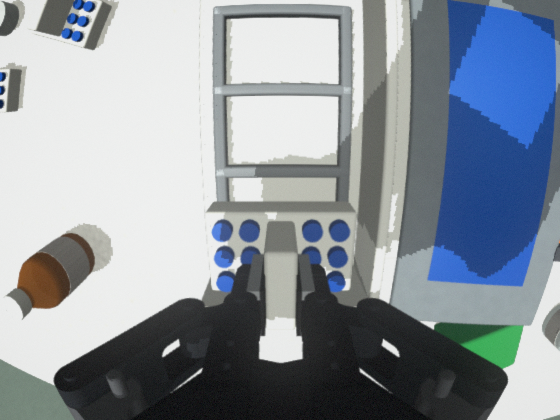

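{"fn": "play_rows", "kwargs": {"plan": [[25,1,3,0,1],[45,1,3,0,1],[54,1,3,0,1],[60,1,3,0,1],[65,1,3,0,1],[69,1,3,0,1],[72,1,3,0,1],[72,1,3,0,1]]}}

```text
time: 17.9
tool_pos: [0.6079, -0.0548, 0.0772]
tool_rot: [0.704, -0.068, 0.704, 0.068]
contact_force: [0.3, -0.0, -1.3]
gripper_width: 0.15
```

```bash
python3 - <<'E'
from h import *
rel([(608,-56,76.8)],101)
E
```

```text
tcp [607.9 -54.8  77.2] jaw 101.0 q6 -1.97 F [ 0.3 -0.  -1.3] w 0.15 t 17.9
[0.4, -1.1, -0.2] turn 0.0
```

{"fn": "play_rows", "kwargs": {"plan": [[1,0,0,0,1],[1,0,0,0,0.4],[1,0,0,0,0.1],[0,0,0,0,0],[-40,0,0,0,0],[-100,0,0,0,0],[-150,-20,-20,0,0],[-150,-80,-40,0,0]]}}

```text
time: 18.9
tool_pos: [0.5866, -0.1403, 0.2341]
tool_rot: [0.707, -0.071, 0.7, 0.068]
contact_force: [1.1, -1.5, 0.2]
gripper_width: 0.503
```

```bash
cat >> h.py <<'E'
def seated(f):
    Q=[]
    F=np.array([[.9816,.1908],[-.1908,.9816]])
    for c,a,m in blobs(mask(f,(105,110,60),(128,255,255)),15):
        if a<600:
            q=F@(wray(f,*c,.069)[0,:2]-np.array([545.2,-68.9]))
            if abs(q[0])<95 and abs(q[1])<42: Q.append(q)
    Q=np.array(Q)
    for k in(-62,0,62):
        S=Q[abs(Q[:,0]-k)<25] if len(Q) else []
        if len(S)>4: c,wh,a=cv2.minAreaRect(S.astype(np.float32)); print('pocket x',k,'rack dx,dy',np.round(np.array(c)-[k,0],1),'wh',np.round(wh,1),'a',round(a,1),len(S))
E
python3 - <<'E'
from h import *
f=grab('wrist'); np.save('w6.npy',f,allow_pickle=True); save(f,'w6.png'); seated(f)
s=grab('side'); racks(s)
rel([(463,-299,200)],77.4)
E
```

```text
pocket x 62 rack dx,dy [-0.8 -2.8] wh [59.7 30.7] a 90.0 12
12 ctr [ 536.8 -408. ] wh [30.9 60.6] yaw 0.1
6 ctr [ 455.7 -322.3] wh [14.  29.8] yaw 77.0
6 ctr [621.2 -61.2] wh [31.8 14.6] yaw -79.1
tcp [ 583.7 -144.9  228.9] jaw 100.7 q6 -2.12 F [-0.   0.8 -0.2] w 0.498 t 19.0
[29.0, -128.9, -147.3] turn 0.407
```

{"fn": "play_rows", "kwargs": {"plan": [[10,-50,-50,0.1,0],[20,-100,-100,0.25,0],[29,-129,-147,0.408,0],[29,-129,-147,0.408,0],[29,-129,-147,0.408,0],[29,-129,-147,0.408,0]]}}

```text
time: 19.75
tool_pos: [0.4653, -0.294, 0.1982]
tool_rot: [0.703, 0.075, 0.703, -0.075]
contact_force: [-0.0, -0.7, 0.8]
gripper_width: 0.498
```

```bash
python3 - <<'E'
from h import *
f=grab('wrist'); np.save('w7.npy',f,allow_pickle=True); save(f,'w7.png'); racks(f,True,amin=15)
rel([(463,-299,34)],77.4)
E
```

```text
12 ctr [ 462.6 -298.9] wh [59.6 29.9] yaw -12.8
6 ctr [ 526.7 -412.8] wh [26.6 66.5] yaw 27.1
tcp [ 465.3 -293.9  198.2] jaw 77.8 q6 -2.06 F [0.9 0.2 0.2] w 0.502 t 19.8
[164.2, -5.5, -1.3] turn 0.007
```

{"fn": "play_rows", "kwargs": {"plan": [[60,-4,-1,0.007,0],[115,-4,-1,0.007,0],[150,-4,-1,0.007,0],[163,-4,-1,0.007,0],[163,-4,-1,0.007,0],[163,-4,-1,0.007,1],[163,-4,-1,0.007,1],[163,-4,-1,0.007,1]]}}

```text
time: 20.8
tool_pos: [0.4639, -0.2998, 0.0373]
tool_rot: [0.704, 0.078, 0.701, -0.079]
contact_force: [-0.1, 0.7, 5.7]
gripper_width: 0.146
```

```bash
python3 - <<'E'
from h import *
rel([(547,-68.9,200),(547,-68.9,150)],101)
E
```

```text
tcp [ 463.9 -299.8   37.3] jaw 77.2 q6 -2.06 F [-0.1  0.7  5.7] w 0.146 t 20.8
[-163.0, 243.3, 30.7] turn -0.415
[-113.0, 243.3, 30.4] turn -0.415
```

{"fn": "play_rows", "kwargs": {"plan": [[-50,0,0,0,1],[-110,10,0,0,1],[-155,50,5,-0.1,1],[-160,110,10,-0.2,1],[-160,170,20,-0.35,1],[-150,225,30,-0.415,1],[-125,241,30,-0.415,1],[-113,241,30,-0.415,1]]}}

```text
time: 21.8
tool_pos: [0.5438, -0.069, 0.146]
tool_rot: [0.703, -0.068, 0.705, 0.069]
contact_force: [-0.5, -1.2, -0.7]
gripper_width: 0.15
```

{"fn": "play_rows", "kwargs": {"plan": [[0,0,0,0,1],[0,0,0,0,1]]}}

```text
time: 22.05
tool_pos: [0.5451, -0.0715, 0.1488]
tool_rot: [0.704, -0.068, 0.704, 0.067]
contact_force: [1.0, 0.6, -1.7]
gripper_width: 0.152
```

```bash
python3 - <<'E'
from h import *
f=grab('wrist'); np.save('w8.npy',f,allow_pickle=True); save(f,'w8.png'); held(f,37.3); 
rel([(547,-68.9,77.3)],101)
E
```

```text
10 held ctr [543.2 -72.3] [29.7 59.6] 11.5 minus tcp in feeder axes [-2.3 -0.4]
tcp [545.4 -71.4 149.1] jaw 100.9 q6 -2.03 F [-0.2  0.1 -0.8] w 0.154 t 22.1
[71.8, 2.3, 2.0] turn -0.001
```

View pics/w8.png

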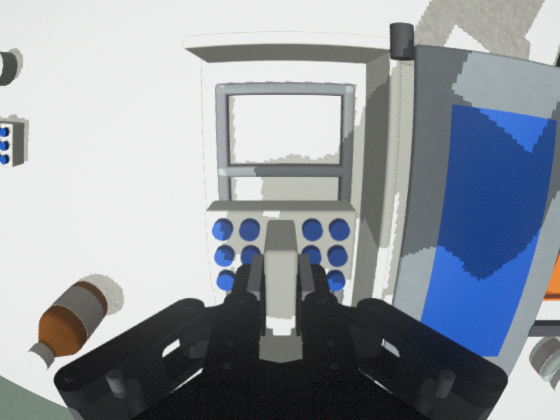

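{"fn": "play_rows", "kwargs": {"plan": [[25,2.3,2.6,0,1],[45,2.3,2.6,0,1],[54,2.3,2.6,0,1],[60,2.3,2.6,0,1],[65,2.3,2.6,0,1],[69,2.3,2.6,0,1],[71.5,2.3,2.6,0,1],[72,2.3,2.6,0,1]]}}

```text
time: 23.1
tool_pos: [0.5472, -0.0675, 0.0774]
tool_rot: [0.704, -0.068, 0.704, 0.068]
contact_force: [-4.8, 0.7, 6.6]
gripper_width: 0.152
```

```bash
python3 - <<'E'
from h import *
rel([(547,-68.9,77.3)],101)
E
```

```text
tcp [547.2 -67.5  77.4] jaw 101.0 q6 -2.02 F [-4.8  0.7  6.6] w 0.152 t 23.1
[0.1, -1.4, -0.5] turn 0.0
```

{"fn": "play_rows", "kwargs": {"plan": [[0,0,0,0,0.4],[0,0,0,0,0.1],[0,0,0,0,0],[-40,0,0,0,0],[-90,0,0,0,0],[-130,-10,-60,0,0],[-130,-10,-60,0,0],[-130,-10,-60,0,0]]}}

```text
time: 24.1
tool_pos: [0.49, -0.0889, 0.206]
tool_rot: [0.704, -0.068, 0.703, 0.067]
contact_force: [1.0, -0.7, -0.3]
gripper_width: 0.498
```

```bash
python3 - <<'E'
from h import *
f=grab('wrist'); np.save('w9.npy',f,allow_pickle=True); save(f,'w9.png'); seated(f)
s=grab('side'); racks(s)
rel([(537.5,-407,200)],90.3)
E
```

```text
pocket x 0 rack dx,dy [0.3 0.6] wh [30.2 59.6] a 0.2 12
pocket x 62 rack dx,dy [-1.7 -2.3] wh [30.1 59.7] a 0.3 11
12 ctr [ 536.9 -407.9] wh [30.9 60.3] yaw 0.4
12 ctr [590.3 -65.3] wh [94.6 16.2] yaw -81.0
6 ctr [580.4 -13.9] wh [95.1 10. ] yaw -81.3
tcp [489.8 -88.4 204.4] jaw 101.0 q6 -2.09 F [-0.1  0.4  0. ] w 0.5 t 24.2
[4.0, -321.9, -14.1] turn 0.187
```

View pics/w9.png

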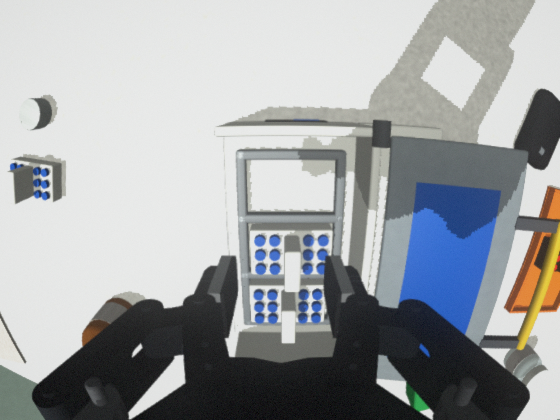

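{"fn": "play_rows", "kwargs": {"plan": [[0,-60,0,0,0],[4,-120,-5,0.06,0],[4,-180,-10,0.12,0],[4,-240,-14,0.187,0],[4,-300,-14,0.187,0],[4,-318,-14,0.187,0],[4,-318,-14,0.187,0],[4,-318,-14,0.187,0]]}}

```text
time: 25.2
tool_pos: [0.5372, -0.4018, 0.201]
tool_rot: [0.707, -0.002, 0.707, 0.003]
contact_force: [0.5, -0.5, 0.8]
gripper_width: 0.501
```

```bash
python3 - <<'E'
from h import *
f=grab('wrist'); np.save('w10.npy',f,allow_pickle=True); save(f,'w10.png'); racks(f,True,amin=15)
rel([(538,-407,35)],90.3)
E
```

```text
12 ctr [ 538.9 -407.6] wh [30.1 59.8] yaw 0.8
6 ctr [596.6 -43.1] wh [103.    1.8] yaw -81.9
tcp [ 537.2 -401.7  201.5] jaw 90.4 q6 -2.33 F [0.1 0.8 0.4] w 0.499 t 25.25
[166.5, -5.4, 0.8] turn 0.002
```

{"fn": "play_rows", "kwargs": {"plan": [[60,-5,2,-0.005,0],[115,-5,2,-0.005,0],[150,-5,2,-0.005,0],[165,-5,2,-0.005,0],[165,-5,2,-0.005,0],[165,-5,2,-0.005,1],[165,-5,2,-0.005,1],[165,-5,2,-0.005,1]]}}

```text
time: 26.25
tool_pos: [0.5406, -0.4099, 0.0399]
tool_rot: [0.708, -0.005, 0.706, 0.002]
contact_force: [0.0, 0.6, 5.9]
gripper_width: 0.15
```

```bash
python3 - <<'E'
from h import *
rel([(486,-81,200),(486,-81,150)],101)
E
```

```text
tcp [ 540.6 -409.9   39.9] jaw 90.6 q6 -2.34 F [0.  0.6 5.9] w 0.15 t 26.25
[-161.3, 328.9, -50.6] turn -0.182
[-111.3, 329.1, -50.8] turn -0.182
```

{"fn": "play_rows", "kwargs": {"plan": [[-50,0,0,0,1],[-110,20,0,0,1],[-155,75,-10,0,1],[-158,135,-20,-0.05,1],[-158,195,-30,-0.1,1],[-158,255,-45,-0.182,1],[-145,312,-51,-0.182,1],[-125,327,-51,-0.182,1]]}}

```text
time: 27.25
tool_pos: [0.4844, -0.0796, 0.1621]
tool_rot: [0.704, -0.069, 0.703, 0.069]
contact_force: [-0.4, -0.3, -1.7]
gripper_width: 0.148
```

{"fn": "play_rows", "kwargs": {"plan": [[12,0,0,0,1],[12,0,0,0,1],[12,0,0,0,1]]}}

```text
time: 27.62
tool_pos: [0.4852, -0.0835, 0.1504]
tool_rot: [0.704, -0.067, 0.704, 0.067]
contact_force: [-0.3, -0.2, -2.0]
gripper_width: 0.143
```

```bash
python3 - <<'E'
from h import *
f=grab('wrist'); np.save('w11.npy',f,allow_pickle=True); save(f,'w11.png'); held(f,39.5); 
rel([(486,-81,79.5)],101)
E
```

```text
10 held ctr [483.  -84.4] [29.5 59.3] 11.4 minus tcp in feeder axes [-2.5 -0.5]
tcp [485.4 -83.5 150.6] jaw 100.9 q6 -2.08 F [-0.  -0.2 -1.1] w 0.151 t 27.68
[71.1, 2.3, 1.0] turn -0.002
```

{"fn": "play_rows", "kwargs": {"plan": [[25,2.5,1.5,0,1],[45,2.5,1.5,0,1],[54,2.5,1.5,0,1],[60,2.5,1.5,0,1],[65,2.5,1.5,0,1],[69,2.5,1.5,0,1],[71,2.5,1.5,0,1],[71,2.5,1.5,0,1]]}}

```text
time: 28.68
tool_pos: [0.486, -0.0794, 0.0799]
tool_rot: [0.704, -0.068, 0.704, 0.068]
contact_force: [-2.1, 0.3, 4.0]
gripper_width: 0.15
```

```bash
python3 - <<'E'
from h import *
rel([(486,-81,77.3)],101)
E
```

```text
tcp [486.  -79.4  79.9] jaw 101.0 q6 -2.08 F [-2.1  0.3  4. ] w 0.15 t 28.68
[2.6, -1.5, -0.3] turn 0.0
```

{"fn": "play_rows", "kwargs": {"plan": [[1,0,0,0,1],[0.5,0,0,0,0.4],[0.5,0,0,0,0.1],[0,0,0,0,0.1],[-40,0,0,0,0.1],[-90,0,0,0,0.1],[-140,0,0,0,0.3],[-140,0,0,0,0.3]]}}

```text
time: 29.68
tool_pos: [0.4884, -0.0802, 0.2246]
tool_rot: [0.707, -0.069, 0.701, 0.066]
contact_force: [1.1, -0.2, 0.7]
gripper_width: 0.351
```

{"fn": "play_rows", "kwargs": {"plan": [[0,0,-20,0,0.3],[0,0,-20,0,0.3],[0,0,-20,0,0.3]]}}

```text
time: 30.05
tool_pos: [0.466, -0.083, 0.218]
tool_rot: [0.704, -0.068, 0.704, 0.068]
contact_force: [0.4, 0.0, 0.8]
gripper_width: 0.354
```

```bash
python3 - <<'E'
from h import *
f=grab('wrist'); np.save('w12.npy',f,allow_pickle=True); save(f,'w12.png'); seated(f)
g=grab('side'); save(g,'s12.png'); P=cloud(g)
# white deck tops heights in feeder area + hatch bar in side/top
t=grab('top'); Q=cloud(t)
for n,ff,C in(('side',g,P),('top',t,Q)):
    for c,a,m in blobs(mask(ff,(20,120,100),(33,255,255)),15): 
        z=np.median(C[m],0)*1000
        if z[0]<600 and abs(z[1])<300: print(n,'bar',np.round(z),a,rect(m,ff,.16))
F=np.array([[.9816,.1908],[-.1908,.9816]])
for nm,k in(('p1',-62),('p2',0),('p3',62)):
    L=((P[...,:2]*1000-[545.2,-68.9])@F.T)
    s=(abs(L[...,0]-k)<18)&(abs(L[...,1])<36)&(P[...,2]>.03); z=P[...,2][s]*1000
    print(nm,np.round(np.percentile(z,[5,20,40,95]),1),len(z))
rel([(503.2,150.5,240),(503.2,150.5,143)],101)
E
```

```text
pocket x -62 rack dx,dy [0.1 0.5] wh [29.9 59.6] a 0.1 12
pocket x 0 rack dx,dy [-0.1  0.8] wh [57.4 30.3] a 89.9 12
pocket x 62 rack dx,dy [-0.5 -1.7] wh [20.9 56.2] a 19.5 5
side bar [451. 137. 165.] 33 (array([454.1, 144.4]), array([29.7, 13.4]), 12.2)
top bar [503. 150. 166.] 120 (array([502. , 151.2]), array([127.3,   9.9]), 10.7)
p1 [ 64.2  78.8 376.5 538.2] 998
p2 [ 61.9  65.   68.7 104.1] 304
p3 [ 61.8  65.1  68.7 104.6] 281
tcp [466.3 -83.1 218.5] jaw 101.0 q6 -2.1 F [-0.2 -0.4 -0.1] w 0.345 t 30.2
[-21.5, 222.2, 80.9] turn 0.0
[75.5, 222.2, 81.0] turn 0.0
```

View pics/w12.png

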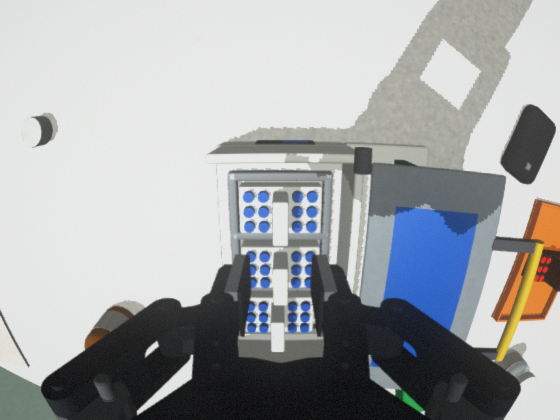

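{"fn": "play_rows", "kwargs": {"plan": [[-20,60,20,0,0.3],[-22,120,45,0,0.3],[-22,180,70,0,0.3],[-22,221,81,0,0.3],[10,221,81,0,0.3],[40,221,81,0,0.3],[40,221,81,0,0.3],[40,221,81,0,0.3]]}}

```text
time: 31.2
tool_pos: [0.5041, 0.1493, 0.18]
tool_rot: [0.704, -0.068, 0.703, 0.068]
contact_force: [0.1, 0.1, 0.1]
gripper_width: 0.35
```

```bash
python3 - <<'E'
from h import *
rel([(503.2,150.5,142.5)],101)
arc(2.845,2.1,8);arc(2.1,1.0,8);arc(1.0,.2,8);arc(.2,0,8)
E
```

```text
tcp [504.1 149.3 180. ] jaw 101.0 q6 -1.62 F [0.1 0.1 0.1] w 0.35 t 31.2
[37.5, 1.4, -0.7] turn 0.0
2.752 [np.float64(-14.5), np.float64(-5.2)]
2.659 [np.float64(-28.4), np.float64(-11.7)]
2.566 [np.float64(-41.6), np.float64(-19.4)]
2.472 [np.float64(-54.1), np.float64(-28.4)]
2.379 [np.float64(-65.7), np.float64(-38.5)]
2.286 [np.float64(-76.3), np.float64(-49.6)]
2.193 [np.float64(-85.8), np.float64(-61.6)]
2.1 [np.float64(-94.2), np.float64(-74.5)]
1.963 [np.float64(-10.1), np.float64(-20.3)]
1.825 [np.float64(-17.3), np.float64(-41.8)]
1.688 [np.float64(-21.4), np.float64(-64.1)]
1.55 [np.float64(-22.5), np.float64(-86.7)]
1.412 [np.float64(-20.5), np.float64(-109.3)]
1.275 [np.float64(-15.4), np.float64(-131.4)]
1.138 [np.float64(-7.3), np.float64(-152.6)]
1.0 [np.float64(3.6), np.float64(-172.4)]
0.9 [np.float64(9.6), np.float64(-13.4)]
0.8 [np.float64(20.5), np.float64(-25.8)]
0.7 [np.float64(32.5), np.float64(-37.0)]
0.6 [np.float64(45.7), np.float64(-47.0)]
0.5 [np.float64(59.7), np.float64(-55.7)]
0.4 [np.float64(74.6), np.float64(-62.8)]
0.3 [np.float64(90.1), np.float64(-68.5)]
0.2 [np.float64(106.1), np.float64(-72.6)]
0.175 [np.float64(4.1), np.float64(-0.8)]
0.15 [np.float64(8.1), np.float64(-1.4)]
0.125 [np.float64(12.2), np.float64(-2.0)]
0.1 [np.float64(16.3), np.float64(-2.5)]
0.075 [np.float64(20.4), np.float64(-2.8)]
0.05 [np.float64(24.5), np.float64(-3.1)]
0.025 [np.float64(28.7), np.float64(-3.2)]
0.0 [np.float64(32.8), np.float64(-3.3)]
```

{"fn": "play_rows", "kwargs": {"plan": [[25,1,-1,0,0.3],[37,1,-1,0,0.3],[37,1,-1,0,0.3],[37,1,-1,0,1],[37,1,-1,0,1],[37,1,-1,0,1],[37,1,-1,0,1]]}}

```text
time: 32.08
tool_pos: [0.5028, 0.1506, 0.1432]
tool_rot: [0.705, -0.067, 0.703, 0.068]
contact_force: [-1.9, 3.3, 5.4]
gripper_width: 0.115
```

```bash
python3 - <<'E'
from h import *
rel([(503.2,150.5,142.5)],101); hat()
E
```

```text
tcp [502.8 150.6 143.2] jaw 101.0 q6 -1.61 F [-1.9  3.3  5.4] w 0.115 t 32.08
[0.7, -0.2, 0.3] turn 0.0
hatch 2.84 r 166.0 x 0.1
```

{"fn": "play_rows", "kwargs": {"plan": [[-14.5,-5,0,0,1],[-28.5,-11.5,0,0,1],[-41.5,-19.5,0,0,1],[-54,-28.5,0,0,1],[-65.5,-38.5,0,0,1],[-76.5,-49.5,0,0,1],[-86,-61.5,0,0,1],[-94,-74.5,0,0,1]]}}

```text
time: 33.08
tool_pos: [0.5165, 0.0804, 0.2399]
tool_rot: [0.705, -0.065, 0.703, 0.072]
contact_force: [-6.5, 14.0, 14.3]
gripper_width: 0.117
```

{"fn": "play_rows", "kwargs": {"plan": [[-10,-20.5,0,0,1],[-17.5,-42,0,0,1],[-21.5,-64,0,0,1],[-22.5,-86.5,0,0,1],[-20.5,-109.5,0,0,1],[-15.5,-131.5,0,0,1],[-7.5,-152.5,0,0,1],[3.5,-172.5,0,0,1]]}}

```text
time: 34.08
tool_pos: [0.5502, -0.094, 0.2332]
tool_rot: [0.705, -0.068, 0.703, 0.067]
contact_force: [2.0, 2.1, 1.2]
gripper_width: 0.115
```

```bash
python3 - <<'E'
from h import *
rel([],101); hat()
E
```

```text
tcp [550.2 -94.  233.2] jaw 101.0 q6 -2.06 F [2.  2.1 1.2] w 0.115 t 34.08
hatch 0.994 r 166.1 x -0.1
```

{"fn": "play_rows", "kwargs": {"plan": [[9.5,-13.5,0,0,1],[20.5,-26,0,0,1],[32.5,-37,0,0,1],[45.5,-47,0,0,1],[59.5,-55.5,0,0,1],[74.5,-63,0,0,1],[90,-68.5,0,0,1],[106,-72.5,0,0,1]]}}

```text
time: 35.08
tool_pos: [0.5635, -0.1636, 0.1252]
tool_rot: [0.704, -0.068, 0.704, 0.068]
contact_force: [5.1, 1.7, 2.8]
gripper_width: 0.111
```

{"fn": "play_rows", "kwargs": {"plan": [[4,-1,0,0,1],[8,-1.5,0,0,1],[12,-2,0,0,1],[16.5,-2.5,0,0,1],[20.5,-3,0,0,1],[24.5,-3,0,0,1],[28.5,-3,0,0,1],[31.5,-3.5,0,0,1]]}}

```text
time: 36.08
tool_pos: [0.5639, -0.1665, 0.0944]
tool_rot: [0.704, -0.068, 0.704, 0.068]
contact_force: [0.2, 5.0, 14.1]
gripper_width: 0.119
```

```bash
python3 - <<'E'
from h import *
rel([],101); hat()
E
```

```text
tcp [ 563.9 -166.5   94.4] jaw 101.0 q6 -2.18 F [ 0.2  5.  14.1] w 0.119 t 36.08
hatch 0.003 r 164.5 x -0.5
```

{"fn": "play_rows", "kwargs": {"plan": [[0.5,0,0,0,1],[0.5,0,0,0,0.6],[0.5,0,0,0,0.3],[0.5,0,0,0,0.3],[-40,0,0,0,0.3],[-90,0,0,0,0.3],[-130,0,0,0,0.3],[-130,0,0,0,0.3]]}}

```text
time: 37.08
tool_pos: [0.5658, -0.1681, 0.2298]
tool_rot: [0.706, -0.069, 0.701, 0.066]
contact_force: [0.3, 0.4, 0.8]
gripper_width: 0.348
```

{"fn": "play_rows", "kwargs": {"plan": [[0,0,-60,0,0.3],[0,0,-60,0,0.3],[0,0,-60,0,0.3]]}}

```text
time: 37.45
tool_pos: [0.5047, -0.1785, 0.224]
tool_rot: [0.704, -0.067, 0.704, 0.068]
contact_force: [0.5, -0.1, 0.3]
gripper_width: 0.347
```

```bash
python3 - <<'E'
from h import *
rel([],101)
t=grab('top'); Q=cloud(t); g=grab('side'); save(g,'s13.png'); P=cloud(g)
for n,ff,C in(('side',g,P),('top',t,Q)):
    for c,a,m in blobs(mask(ff,(20,120,100),(33,255,255)),15):
        z=np.median(C[m],0)*1000
        if z[1]<300: print(n,'bar',np.round(z,1),a,rect(m,ff,.113))
    for c,a,m in blobs(mask(ff,(105,130,60),(125,255,255)),300):
        z=C[m]*1000; z=z[z[:,2]>50]
        if len(z) and abs(z[:,1].mean())<200:
            A=np.c_[z[:,:2],np.ones(len(z))]; print(n,'plate plane',np.round(np.linalg.lstsq(A,z[:,2],rcond=None)[0],3),z[:,2].mean().round(1))
E
```

```text
tcp [ 504.7 -178.5  224. ] jaw 101.0 q6 -2.24 F [ 0.5 -0.1  0.3] w 0.347 t 37.45
side bar [ 562.1 -169.2  118.4] 207 (array([ 563.9, -166.7]), array([129.5,  14. ]), 11.2)
side plate plane [ -0.317  -1.157 186.628] 122.5
top bar [ 589.5 -159.8  119.5] 50 (array([ 592. , -160.6]), array([64.5,  8.8]), 12.4)
top plate plane [  -1.328    3.442 1073.417] 130.5
```

View pics/s13.png

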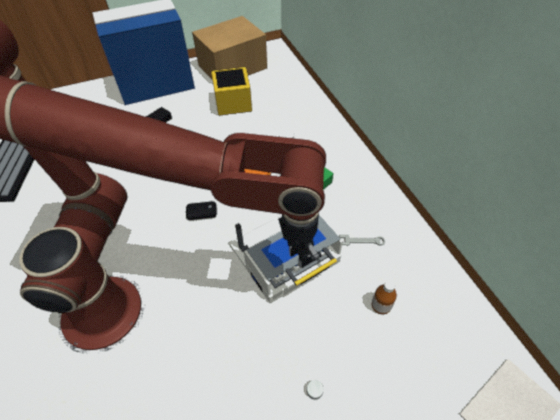

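```bash
python3 -c "
from plant import manip
print(manip.job_done())"
```

```text
the job is handed in; nothing more can be done
None
```

I completed every step and handed the job in at about 37.5 s on the robot's clock. `job_done` gives no verdict, so these are my own readings.

**What was done**
- I swung the hatch over and lowered it onto its rear stop, where it read about 2.84 rad.
- There was only one used rack. I moved it to the middle of the return tray.
- I seated all three fresh racks, one per pocket.
- I swung the hatch back and lowered it shut, at about 0.2 rad/s commanded near each end. I then let go and moved the arm clear.

**Last checks**
- **Fresh racks:** before closing, the centre offsets from the pockets were about 0.5 mm, 0.8 mm and 2 mm (limit 5.5 mm).
    - **Third rack:** an earlier look put it nearer 3 mm off, and in the final look only 5 of its 12 caps were visible.
    - **Height:** the two far pockets read deck at about 62 mm, caps at 69 mm and ribs at 104 mm, which is what a seated rack should give. In the near pocket the arm blocked this reading, so there I relied on the wrist view and on the gripper's height at release.
- **Used rack:** it was standing flat in the tray in the wrist view.
- **Hatch:** the bar's top read about 119 mm, the same as at the start, so it is closed. A plane fit on the plate was useless because the arm covered part of it. The top camera's bar centre was off for the same reason.
- **Other things on the bench:** the last side picture showed the ones in view where they started. The arm covered some of them, and I did not measure them.

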